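# Set trunking against the fence and length stop of a bench cutter

### The job

Get the long piece of white trunking that lies askew on the bed of the blue bench cutter ready for cutting: nudge it with the fingertips, without gripping or lifting it, until it lies flat against the fence along its whole length and its leading end, fed under the raised blade, butts against the orange length stop. Push gently enough not to shift the stop, do not knock the blade lever, and leave everything else on the cutter and the bench where it is.

Things in the scene. Friction and masses are not known exactly. Their poses are not given: they have to be found in the camera images.
- cutter: Bench cutter, fixed: dark steel bed on a blue base. Origin on the bench below the line where fence face and bed meet, in the blade's plane. z up; x across the bed towards the fence; y along the fence from blade to infeed side. Bed top 24 mm above the bench, from x = -148 mm to the fence face at x = 0, from y = -270 mm (outfeed end) to +370 mm (infeed end).
- fence (a point): Point on the fence face (cutter x = 0) at bed height, 200 mm along cutter y from the blade, on the infeed side; axes as the cutter's. The aluminium fence is a straight wall along y, 16 mm thick, 40 mm high above the bed, over the whole length of the bed.
- blade (a point): Where the blade's plane (cutter y = 0) meets fence face and bed; axes as the cutter's. The 4 mm blade stands raised above it on a lever that pivots behind the fence between blue cheeks (36 mm wide, 68 mm high above the bed). At least 50 mm above the bed stays free below the raised blade.
- trunking: The work: closed white plastic trunking, 260 mm long, 40 wide, 25 high, about 0.12 kg, loose and skewed on the infeed side of the bed, off the fence. Origin at the centre of its underside; y along its length towards the infeed (yaw equal to the cutter's: parallel to the fence), x across, z up. It slides with under 2 N of push.
- lead_end (a point): Middle of the lower edge of the trunking's leading end (the end nearest the blade at the start), 130 mm along -y from the trunking's origin.
- tail_end (a point): Middle of the lower edge of the trunking's other end, 130 mm along +y from the trunking's origin.
- stop_face (a point): Length stop: orange plate 44 mm wide across the bed, 8 thick, 49 high, under a clamp with black knob (to 69 mm above the bed), 90 to 165 mm from the blade on the outfeed side. Point where the plate's face towards the blade, fence face and bed meet; axes as the cutter's. Clamped: holds to about 40 N, harder shoves make it slip.
- lever_grip (a point): Centre of the red grip (30 mm thick, 110 mm long) of the blade lever, thrown back nearly upright in the blade's plane, its end about 0.5 m above the bench. Friction holds it. Blade (to 0.29 m above the bench) and lever stand over and behind the fence, at most 15 mm in front of its face: pass well in front of them or above.
- offcut: Bystander: white trunking offcut 36 mm long, 40 wide, 25 high, on the bed near its outfeed end. Origin at the centre of its underside.
- tape_measure: Bystander: yellow tape measure, 66 x 62 x 34 mm high, lying flat on the front part of the bed on the outfeed side. Origin at the centre of its underside.
- tape_roll: Bystander: roll of black tape lying flat on the bench in front of the cutter, 66 mm across, 19 mm high. Origin at the centre of its underside.
- screw_box: Bystander: small cardboard box of screws, 60 x 85 x 40 mm high, on the bench in front of the cutter. Origin at the centre of its underside.
- glue_can: Bystander: can with green label, 60 mm across, 60 mm high, on the bench in front of the cutter. Origin at the centre of its underside.
- cut_a: Bystander: piece of white trunking already cut, 120 x 40 x 25 mm, on the bench to the right. Origin at the centre of its underside.
- cut_b: Bystander: second cut piece of white trunking, 120 x 40 x 25 mm, beside the first. Origin at the centre of its underside.
- screwdriver: Bystander: screwdriver lying on the bench to the left.

How it is judged:
By the outcome, as a careful person would: the job done as asked, in the order asked, and still so for the second after the job is handed in, with the robot touching nothing.
It also fails if it takes over 48 s, if anything falls off the work surface, if the arm or the gripper's body presses on something with over 40 N, if the wrist force passes 120 N, or if a joint passes its speed limit or range.

### The arm

A 6-joint arm with a two-finger parallel gripper is mounted at the origin on the work surface. World frame = base frame: x ahead of the robot, y to its left, z up, the work surface at z = 0. Lengths are in m, angles in rad, forces in N, time in s.
With the tool pointing down it reaches from about 0.35 to 0.85 m from the base axis. Payload 8.1 kg.
Tool frame: the origin (TCP) lies at the centre of the arm's flange, where the gripper is bolted on; the fingertips stand 186 mm ahead of it and the grasp point (between the pads) lies 167 mm ahead of it; z points along the fingers, y is the line along which they close (so a half turn about z gives the same grasp; the last joint's range is limited). The gripper opens to 93 mm and grips with 3 to 60 N. Pads are 15 mm wide; open, the fingers measure 128 mm over their backs; the gripper's body (75 mm by 188 mm) begins 65 mm behind the grasp point.
Start: joints at [1.158, 0.13, 1.488, -0, 1.523, -0.085], TCP at [0.193, 0.568, 0.405] pointing down, gripper open.
Joint ranges: [-2.96, 2.96], [-0.89, 2.26], [0.02, 2.5], [-1.34, 4.48], [0, 2.73], [-2.66, 2.66]. Speed limits (rad/s): [2.39, 2.39, 2.79, 3.14, 3.14, 3.14].

### API

Orientations are given as a rotation vector (axis times angle).
In Python, from plant import read_state, read_camera, camera_params, robot gives the robot as it stands.
- The arm moves only by the tool carry_out, never from a script. Its argument "targets" is a list of rows, each an object of numbers: "hand": the opening in per cent of the stroke, from 0 (shut) to 100 (fully open); "x", "y", "z": the shift along the tool's x, y, z in m; "ax", "ay", "az": the turn, a rotation vector about the tool's x, y, z in rad. In form: [{"hand": .., "x": .., "y": .., "z": .., "ax": .., "ay": .., "az": ..}, ...]. A call has 1 to 8 rows; each row is the pose to reach, as a shift and turn from the pose commanded when the call began, along the tool's axes at that moment; what a row does not reach only later rows make up. A row lasts 1/8 s, in which the tool goes at most 62.5 mm and 10.7 degrees, less where a joint would pass 70% of its speed; a pose out of reach is approached as far as the arm can. A call with a gripper value outside its range is refused whole. The fingers move at their own pace and stop on an object; "newtons" is the grip in N (left out, the last holds). Time passes only in rows, so rows that repeat a pose let the fingers close. It gives the time, the measured TCP pose, the force, the opening and the grip force at its end, in the units of the state.
- read_state(): the state, without advancing time (a new reading comes with each control period).
- read_camera(name): name is "scene" or "side" or "wrist"; returns (picture, depth): 400x640x3 uint8, blue, green, red; 400x640 float32, m along the optical axis (not along the pixel's ray), 0 where there is no reading.
- camera_params(name): a dict with "fx", "fy", "cx", "cy" (pixels), "position" and "rotation" of the camera in the world. Camera axes: x right, y up, looking along -z (the intrinsics and any distortion apply to the point x, -y, -z); pixel columns grow to the right and rows downward; lengths in m; the calibration is good to about 2 mm. A picture is of the moment at which its call begins: read the wrist's pose just before it. camera_params takes no time and is no camera call; for the wrist camera it gives the pose at the moment of the call.
- robot.close_job(): hands the job in; it is judged then, once.
The state is a dict: "t": time; "q": joint angles; "dq": joint speeds; "joint_torque": joint torques, N m; "tool_pos": TCP position; "orientation": TCP orientation; "force": force on the tool from outside, world axes, zero at the start; "wrist_torque": the same for the moment, N m; "opening": finger opening in m; "gripper_force": force on a finger pad.
Only numpy, scipy, OpenCV 4.12 (cv2) and the standard library are available. Lean on these libraries where they do the work, as an engineer would, in place of code of your own. Each camera call takes 0.05 s, during which the arm holds its last target. There are 200 camera calls.

## Working session

There is one attempt and no reset: what is moved stays moved. The work goes in short steps, Python scripts to look and compute and a tool call to move; the robot and the scene stay as the last step left them, time stands still between calls to the robot, and variables do not carry over. Pictures are saved under pics/ and viewed, at most 10 in all, crops included, and the job is handed in when it is done.

Besides the shell and the picture viewer there is one more tool, called after "Emit:" by a JSON object that holds its "fn" and its "kwargs", one argument or row to a line. carry_out: Moves the arm, as the interface text tells. Its arguments: {"type":"object","properties":{"targets":{"type":"array","items":{"type":"object","properties":{"hand":{"type":"number"},"x":{"type":"number"},"y":{"type":"number"},"z":{"type":"number"},"ax":{"type":"number"},"ay":{"type":"number"},"az":{"type":"number"}}}},"newtons":{"type":"number"}},"required":["targets"]}

```bash
mkdir -p pics
cat > h.py <<'E'
import numpy as np, cv2
from plant import read_state, read_camera, camera_params, robot
def pts(p,d):
    v,u=np.mgrid[0:d.shape[0],0:d.shape[1]]
    c=np.stack([(u-p['cx'])/p['fx']*d,-(v-p['cy'])/p['fy']*d,-d],-1)
    return c@np.array(p['rotation']).reshape(3,3).T+np.array(p['position'])
E
python3 - <<'E'
from h import *
s=read_state(); print(s)
for n in('scene','side'):
    p=camera_params(n); print(n,p); im,d=read_camera(n); cv2.imwrite(f'pics/{n}0.png',im); np.savez(f'{n}0.npz',im=im,d=d,P=pts(p,d))
E
```

```text
{'t': 0.0, 'q': array([ 1.15762477e+00,  1.31166426e-01,  1.48928629e+00, -4.70816078e-07,
        1.52297118e+00, -8.53616782e-02]), 'dq': array([ 0.00099575, -0.00129785,  0.00211999, -0.00073413,  0.00091902,
       -0.00023709]), 'joint_torque': array([ 5.15600223e-04, -5.59860563e+01, -4.91750443e+01,  7.65727786e-02,
        3.58987204e-02, -1.66243603e-04]), 'tool_pos': array([0.19304829, 0.56785672, 0.40368013]), 'orientation': array([-5.12546218e-01, -3.09904140e+00,  2.78738689e-03]), 'force': array([-0.52119399, -0.53380952,  0.21427168]), 'wrist_torque': array([ 0.02741641,  0.02171089, -0.00616225]), 'gripper_force': 0.0, 'opening': 0.09268504465331483}
scene {'fx': 370.0557337209113, 'fy': 370.0557337209113, 'cx': 323.49769787303734, 'cy': 193.27353875985014, 'position': array([1.40205314, 0.06693015, 1.04310264]), 'rotation': array([0.62997085, 0.69992045, 1.52364938])}Traceback (most recent call last):
  File "<stdin>", line 4, in <module>
  File "h.py", line 6, in pts
    return c@np.array(p['rotation']).reshape(3,3).T+np.array(p['position'])
             ~~~~~~~~~~~~~~~~~~~~~~~~~~~~~~~^^^^^
ValueError: cannot reshape array of size 3 into shape (3,3)
```

View pics/scene0.png

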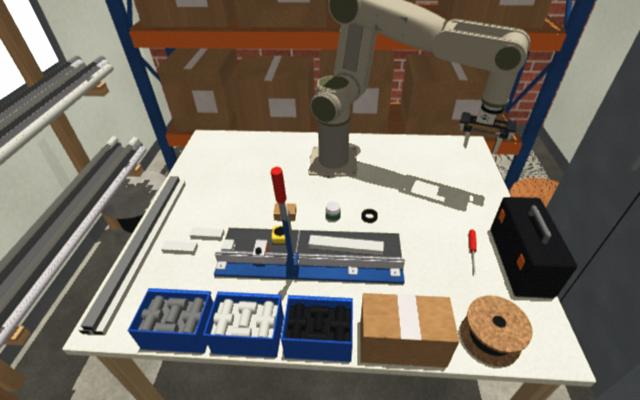

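The scene camera looks back at the robot. The cutter lies around (310,255) with the trunking near (345,243), and the fence is on the far side from the robot.

```bash
sed -i "s/np.array(p\['rotation'\]).reshape(3,3).T/cv2.Rodrigues(np.array(p['rotation']))[0].T/" h.py
python3 - <<'E'
from h import *
for n in('scene','side'):
    p=camera_params(n); im,d=read_camera(n); cv2.imwrite(f'pics/{n}0.png',im); np.savez(f'{n}0.npz',im=im,d=d,P=pts(p,d))
    print(n,p)
    if n=='scene': 
        P=pts(p,d); print(P[215,420],P[243,345])
        cv2.imwrite('pics/crop0.png',cv2.resize(im[190:300,190:430],None,fx=3.3,fy=3.3,interpolation=cv2.INTER_CUBIC))
E
```

```text
scene {'fx': 370.0557337209113, 'fy': 370.0557337209113, 'cx': 323.49769787303734, 'cy': 193.27353875985014, 'position': array([1.40205314, 0.06693015, 1.04310264]), 'rotation': array([0.62997085, 0.69992045, 1.52364938])}
[0.34014161 0.36028295 0.00053549] [0.53953128 0.06755288 0.04494996]
side {'fx': 438.89121035681893, 'fy': 438.89121035681893, 'cx': 310.4245544136272, 'cy': 200.3050597326692, 'position': array([-0.27819888, -0.81610506,  0.99675011]), 'rotation': array([ 0.95343352, -0.39824157, -0.77337843])}
```

View pics/crop0.png

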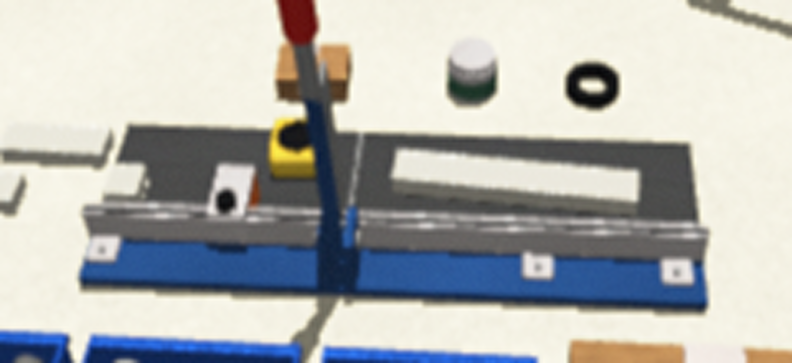

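View pics/side0.png

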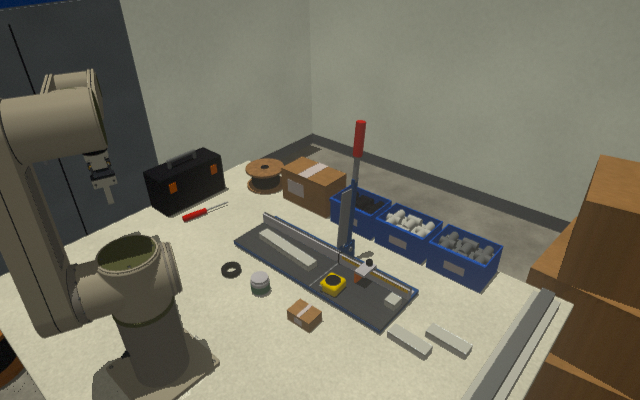

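The side view shows the bed from (240,240) to (415,290), the trunking at (288,247), the stop at (362,268), the tape measure at (333,285) and the offcut at (393,299). Next I'll fit the bed, fence, trunking and stop from depth.

Run:
```python
from h import *
for n in('side','scene'):
    f=np.load(n+'0.npz'); im,P=f['im'].astype(int),f['P']
    X,Y,Z=P[...,0],P[...,1],P[...,2]; b,g,r=im[...,0],im[...,1],im[...,2]
    reg=(X>.3)&(X<.8)&(Y>-.45)&(Y<.45)&(f['d']>0)
    mx=im.max(2); mn=im.min(2)
    bed=reg&(abs(Z-.024)<.006)&(mx<110)&(mx-mn<30)
    q=P[bed]; R=cv2.minAreaRect(q[:,:2].astype(np.float32)); print(n,'bed',len(q),np.median(q[:,2]),R)
    fen=reg&(abs(Z-.064)<.005)&(mx-mn<40)&(X>.5)
    q=P[fen]; 
    if len(q)>20:
        l=cv2.fitLine(q[:,:2].astype(np.float32),cv2.DIST_HUBER,0,.01,.01).ravel(); print('fencetop',len(q),l,np.median(q[:,2]), q.min(0),q.max(0))
    tr=reg&(abs(Z-.049)<.005)&(mn>120)&(mx-mn<50)
    k,lab=cv2.connectedComponents(tr.astype(np.uint8))
    for i in range(1,k):
        q=P[lab==i]
        if len(q)>25: print(' white',len(q),q.mean(0),cv2.minAreaRect(q[:,:2].astype(np.float32)))
    o=reg&(r-b>60)&(r-g>35)&(Z>.02)&(Z<.11)&(X>.45); q=P[o]; print('orange',len(q)); print(np.round(q[:12],3))
    ye=reg&(r-b>80)&(r-g<60)&(Z>.03)&(Z<.09);q=P[ye]; print('yellow',len(q),q.min(0),q.max(0))
```

```text
side bed 4932 0.023935671888970222 ((0.499654620885849, -0.09010791778564453), (0.3408837616443634, 0.7123979330062866), 0.730100691318512)
fencetop 699 [ 0.0077132  -0.99997026  0.61574984 -0.06790975] 0.06438664606045885 [ 0.50035356 -0.37594682  0.05903792] [0.79979527 0.44902456 0.0689365 ]
 white 519 [0.53900381 0.06280143 0.04885246] ((0.5403536558151245, 0.07031266391277313), (0.26197630167007446, 0.04548802971839905), 86.29322814941406)
 white 114 [ 0.56753504 -0.34772517  0.0493799 ] ((0.5685902833938599, -0.3476213216781616), (0.03541046380996704, 0.043950747698545456), 88.453857421875)
orange 46
[[ 0.791  0.45   0.091]
 [ 0.798  0.445  0.089]
 [ 0.799  0.433  0.094]
 [ 0.778  0.448  0.092]
 [ 0.783  0.447  0.09 ]
 [ 0.788  0.446  0.089]
 [ 0.785  0.437  0.093]
 [ 0.792  0.438  0.09 ]
 [ 0.793  0.433  0.091]
 [ 0.566 -0.206  0.062]
 [ 0.566 -0.209  0.064]
 [ 0.564 -0.211  0.063]]
yellow 273 [ 0.33674707 -0.36497439  0.03462549] [0.79831446 0.4450609  0.08946892]
scene bed 2483 0.023291720835380447 ((0.48340368270874023, -0.09299778938293457), (0.29407039284706116, 0.7095001
[... 175 characters left out ...]
 0.06891077]
 white 664 [0.54215446 0.07078674 0.04812016] ((0.5407710671424866, 0.06961267441511154), (0.2599489092826843, 0.04588586464524269), 85.69837951660156)
 white 96 [ 0.5697295  -0.34696478  0.04812902] ((0.5696186423301697, -0.3474893867969513), (0.0344509594142437, 0.04481619596481323), 82.4845199584961)
orange 55
[[ 0.575 -0.203  0.058]
 [ 0.578 -0.202  0.057]
 [ 0.577 -0.203  0.05 ]
 [ 0.593 -0.202  0.065]
 [ 0.582 -0.202  0.052]
 [ 0.592 -0.203  0.058]
 [ 0.581 -0.203  0.045]
 [ 0.572 -0.203  0.034]
 [ 0.595 -0.203  0.055]
 [ 0.583 -0.203  0.041]
 [ 0.594 -0.204  0.049]
 [ 0.586 -0.203  0.04 ]]
yellow 281 [ 0.34169633 -0.21509293  0.03230398] [0.79953932 0.44988311 0.08995482]
```

Run:
```python
from h import *
f=np.load('side0.npz'); P=f['P'];im=f['im'].astype(int)
X,Y,Z=P[...,0],P[...,1],P[...,2]
m=(Z>.03)&(Z<.058)&(X>.58)&(X<.65)&(Y>-.38)&(Y<.27); q=P[m]
l=cv2.fitLine(q[:,[1,0]].astype(np.float32),cv2.DIST_HUBER,0,.001,.001).ravel(); s=l[1]/l[0]
print('face',len(q),'x(0)=',l[3]-s*l[2],'slope',s,np.std(q[:,0]-l[3]-s*(q[:,1]-l[2])))
for n in('side','scene'):
    f=np.load(n+'0.npz'); P=f['P'];im=f['im'].astype(int); X,Y,Z=P[...,0],P[...,1],P[...,2]
    b,g,r=im[...,0],im[...,1],im[...,2]
    w=(X>.45)&(X<.6)&(Y>-.3)&(Y<.05)
    q=P[w&(Z>.03)&(Z<.07)&(r-b>70)&(g-b>50)]; print(n,'tape',q.min(0),q.max(0))
    q=P[w&(Z>.05)&(Z<.064)&(Y<-.04)]; print(' tapetop',np.percentile(q,[2,98],axis=0))
    w=(X>.55)&(X<.62)&(Y>-.24)&(Y<-.15)&(Z>.03)&(Z<.07)&(r-b>60)&(r-g>35); q=P[w]; print(' orange',len(q),np.percentile(q,[2,50,98],axis=0).round(4))
    t=(abs(Z-.049)<.004)&(im.min(2)>120)&(Y>-.08)&(Y<.22)&(X>.48)&(X<.58); q=P[t]
    l=cv2.fitLine(q[:,[1,0]].astype(np.float32),cv2.DIST_HUBER,0,.001,.001).ravel(); print(' trunk',q[:,:2].mean(0),'slope',l[1]/l[0],np.percentile(q[:,1],[0,100]))
    fe=(abs(Z-.064)<.003)&(X>.59)&(X<.64)&(Y>-.4)&(Y<.3); q=P[fe]; print(' fence y',np.percentile(q[:,1],[0,1,99,100]),'x',np.percentile(q[:,0],[5,50,95]))
s=read_state();print(cv2.Rodrigues(s['orientation'])[0].round(4),s['t'])
```

```text
face 927 x(0)= 0.6097045 slope -0.00674568 0.007367780825578127
side tape [ 0.46964629 -0.20237072  0.03280031] [ 0.53794573 -0.13991368  0.06244997]
 tapetop [[ 0.47087548 -0.21043992  0.05043779]
 [ 0.56574146 -0.05472973  0.06250626]]
 orange 36 [[ 0.5636 -0.2141  0.0334]
 [ 0.5673 -0.2109  0.044 ]
 [ 0.5875 -0.2054  0.0632]]
 trunk [0.53890852 0.06247943] slope 0.07017339 [-0.05999078  0.20175529]
 fence y [-0.37594682 -0.37058001  0.25184648  0.26385832] x [0.60754516 0.61583402 0.62603625]
scene tape [ 0.47918273 -0.19964405  0.03230398] [ 0.54242746 -0.14940213  0.0627598 ]
 tapetop [[ 0.48032372 -0.20286211  0.05030552]
 [ 0.58058808 -0.04787955  0.06143554]]
 orange 13 [[ 0.573  -0.2037  0.0355]
 [ 0.5829 -0.203   0.0499]
 [ 0.597  -0.2021  0.063 ]]
 trunk [0.54231348 0.07082938] slope 0.07763995 [-0.05985033  0.20067891]
 fence y [-0.37269945 -0.36727881  0.26001416  0.26452283] x [0.61169649 0.62129192 0.6292873 ]
[[-9.468e-01  3.219e-01 -6.000e-04]
 [ 3.219e-01  9.468e-01 -1.300e-03]
 [ 1.000e-04 -1.400e-03 -1.000e+00]] 0.15
```

```bash
cat >> h.py <<'E'
TH=np.radians(20); YAW=.008
def Rt():
    c,s=np.cos(TH),np.sin(TH)
    z=np.array([s,0,-c]); y=np.array([0,1.,0]); x=np.cross(y,z)
    return cv2.Rodrigues(np.array([0,0,YAW]))[0]@np.stack([x,y,z],1)
def rel(tip):
    "shift/turn from the measured pose so that the tip centre comes to tip (world)"
    st=read_state(); R0=cv2.Rodrigues(st['orientation'])[0]; R=Rt()
    t=np.array(tip)-.186*R[:,2]
    print('rel',(R0.T@(t-st['tool_pos'])).round(4),cv2.Rodrigues(R0.T@R)[0].ravel().round(4))
def now():
    st=read_state(); R0=cv2.Rodrigues(st['orientation'])[0]
    print('t',st['t'],'tip',(st['tool_pos']+.186*R0[:,2]).round(4),'F',st['force'].round(1),'open',round(st['opening'],4)); return st
E
python3 - <<'E'
from h import *
now(); rel((.495,.07,.2)); rel((.495,.07,.08)); print(Rt().round(3))
E
```

```text
t 0.15 tip [0.193  0.5677 0.2179] F [ 0.  -0.3 -0.1] open 0.0926
rel [-0.3861 -0.3951  0.0297] [-0.06   -0.3461 -0.3321]
rel [-0.3861 -0.3949  0.1497] [-0.06   -0.3461 -0.3321]
[[-0.94  -0.008  0.342]
 [-0.008  1.     0.003]
 [-0.342  0.    -0.94 ]]
```

Emit:
{"fn": "carry_out", "kwargs": {
  "targets": [
    {"x":-0.386,"y":-0.395,"z":0.03,"ax":-0.06,"ay":-0.346,"az":-0.332,"hand":100},
    {"x":-0.386,"y":-0.395,"z":0.03,"ax":-0.06,"ay":-0.346,"az":-0.332,"hand":100},
    {"x":-0.386,"y":-0.395,"z":0.03,"ax":-0.06,"ay":-0.346,"az":-0.332,"hand":100},
    {"x":-0.386,"y":-0.395,"z":0.03,"ax":-0.06,"ay":-0.346,"az":-0.332,"hand":100},
    {"x":-0.386,"y":-0.395,"z":0.03,"ax":-0.06,"ay":-0.346,"az":-0.332,"hand":100},
    {"x":-0.386,"y":-0.395,"z":0.03,"ax":-0.06,"ay":-0.346,"az":-0.332,"hand":100},
    {"x":-0.386,"y":-0.395,"z":0.03,"ax":-0.06,"ay":-0.346,"az":-0.332,"hand":100},
    {"x":-0.386,"y":-0.395,"z":0.03,"ax":-0.06,"ay":-0.346,"az":-0.332,"hand":100}
  ]
}}

```text
t: 1.15
tool_pos: [0.4088, 0.1158, 0.3776]
orientation: [-0.011, 2.791, 0.004]
force: [1.1, 0.1, -0.4]
opening: 0.093
gripper_force: 0.0
```

Emit:
{"fn": "carry_out", "kwargs": {
  "targets": [
    {"x":0,"y":0,"z":0,"hand":100}
  ]
}}

```text
schema error: expected keys hand, x, y, z, ax, ay, az
```

Run:
```python
from h import *
now(); rel((.495,.07,.2)); rel((.495,.07,.036))
```

```text
t 1.15 tip [0.4727 0.1166 0.203 ] F [ 1.1  0.1 -0.4] open 0.093
rel [-0.0199 -0.0465  0.0103] [ 0.0016  0.0017 -0.0004]
rel [ 0.0364 -0.0467  0.1643] [ 0.0016  0.0017 -0.0004]
```

Emit:
{"fn": "carry_out", "kwargs": {
  "targets": [
    {"x":-0.01,"y":-0.045,"z":0.04,"ax":0,"ay":0,"az":0,"hand":100},
    {"x":-0.01,"y":-0.045,"z":0.04,"ax":0,"ay":0,"az":0,"hand":100},
    {"x":-0.01,"y":-0.045,"z":0.04,"ax":0,"ay":0,"az":0,"hand":100},
    {"x":-0.01,"y":-0.045,"z":0.04,"ax":0,"ay":0,"az":0,"hand":100}
  ]
}}

```text
t: 1.65
tool_pos: [0.432, 0.0741, 0.3444]
orientation: [-0.013, 2.791, 0.005]
force: [-0.5, 0.0, 0.8]
opening: 0.0929
gripper_force: 0.0
```

Run:
```python
from h import *
now(); rel((.495,.07,.036)); rel((.495,.07,.1))
```

```text
t 1.65 tip [0.4959 0.075  0.1697] F [-0.5  0.   0.8] open 0.0929
rel [ 0.0465 -0.0048  0.1252] [0.0022 0.0019 0.0013]
rel [ 0.0245 -0.0047  0.0651] [0.0022 0.0019 0.0013]
```

Emit:
{"fn": "carry_out", "kwargs": {
  "targets": [
    {"x":0.024,"y":-0.003,"z":0.065,"ax":0,"ay":0,"az":0,"hand":100},
    {"x":0.04,"y":-0.003,"z":0.108,"ax":0,"ay":0,"az":0,"hand":100},
    {"x":0.0465,"y":-0.003,"z":0.125,"ax":0,"ay":0,"az":0,"hand":100},
    {"x":0.0465,"y":-0.003,"z":0.125,"ax":0,"ay":0,"az":0,"hand":100},
    {"x":0.0465,"y":-0.003,"z":0.125,"ax":0,"ay":0,"az":0,"hand":100}
  ]
}}

```text
t: 2.28
tool_pos: [0.432, 0.0709, 0.2118]
orientation: [-0.013, 2.789, 0.004]
force: [0.5, -0.4, 0.2]
opening: 0.0931
gripper_force: 0.0
```

Run:
```python
from h import *
now(); rel((.56,.07,.036)); rel((.495,.07,.036))
im,d=read_camera('scene'); cv2.imwrite('pics/c1.png',cv2.resize(im[170:300,190:430],None,fx=3.3,fy=3.3,interpolation=cv2.INTER_CUBIC))
```

```text
t 2.275 tip [0.4961 0.0718 0.0373] F [ 0.5 -0.4  0.2] open 0.0931
rel [-0.0601 -0.002   0.0232] [0.0019 0.0032 0.001 ]
rel [ 0.0009 -0.0014  0.0008] [0.0019 0.0032 0.001 ]
```

View pics/c1.png

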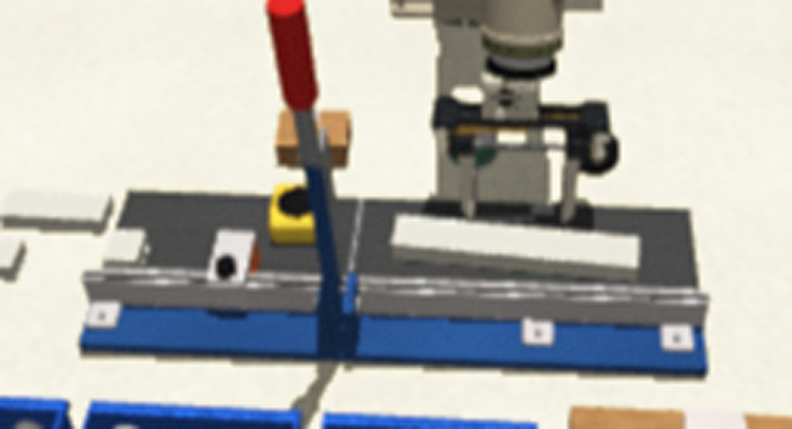

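The fingers stand behind the trunking at crop (470,210) and (568,215), clear of everything. I'll push toward the fence.

Emit:
{"fn": "carry_out", "kwargs": {
  "targets": [
    {"x":-0.007,"y":0,"z":0.0025,"ax":0,"ay":0,"az":0,"hand":100},
    {"x":-0.015,"y":0,"z":0.0055,"ax":0,"ay":0,"az":0,"hand":100},
    {"x":-0.023,"y":0,"z":0.0085,"ax":0,"ay":0,"az":0,"hand":100},
    {"x":-0.031,"y":0,"z":0.0115,"ax":0,"ay":0,"az":0,"hand":100},
    {"x":-0.038,"y":0,"z":0.014,"ax":0,"ay":0,"az":0,"hand":100},
    {"x":-0.045,"y":0,"z":0.0165,"ax":0,"ay":0,"az":0,"hand":100},
    {"x":-0.05,"y":0,"z":0.0185,"ax":0,"ay":0,"az":0,"hand":100},
    {"x":-0.05,"y":0,"z":0.0185,"ax":0,"ay":0,"az":0,"hand":100}
  ]
}}

```text
t: 3.32
tool_pos: [0.4848, 0.0705, 0.2098]
orientation: [-0.011, 2.792, 0.004]
force: [0.3, 0.1, 0.7]
opening: 0.093
gripper_force: 0.0
```

```bash
cat >> h.py <<'E'
def trunk(n='scene'):
    p=camera_params(n); im,d=read_camera(n); P=pts(p,d); X,Y,Z=P[...,0],P[...,1],P[...,2]
    t=(abs(Z-.049)<.004)&(im.min(2)>120)&(Y>-.23)&(Y<.24)&(X>.48)&(X<.602)
    k,lab,st,_=cv2.connectedComponentsWithStats(t.astype(np.uint8)); 
    for i in np.argsort(-st[1:,4])[:3]+1:
        q=P[lab==i]
        if len(q)<30: continue
        l=cv2.fitLine(q[:,[1,0]].astype(np.float32),cv2.DIST_HUBER,0,.001,.001).ravel()
        print(n,len(q),'mid',q[:,:2].mean(0).round(4),'slope',round(l[1]/l[0],4),'y',np.percentile(q[:,1],[0,100]).round(4),'x',np.percentile(q[:,0],[2,98]).round(4))
    return im
E
python3 - <<'E'
from h import *
now(); trunk()
E
```

```text
t 3.325 tip [0.5485 0.0712 0.035 ] F [0.3 0.1 0.7] open 0.093
scene 656 mid [0.5779 0.0714] slope -0.0091 y [-0.0579  0.2011] x [0.5574 0.5981]
```

Emit:
{"fn": "carry_out", "kwargs": {
  "targets": [
    {"x":-0.003,"y":0,"z":0.001,"ax":0,"ay":0,"az":0,"hand":100},
    {"x":-0.006,"y":0,"z":0.002,"ax":0,"ay":0,"az":0,"hand":100},
    {"x":-0.008,"y":0,"z":0.0025,"ax":0,"ay":0,"az":0,"hand":100},
    {"x":-0.0095,"y":0,"z":0.003,"ax":0,"ay":0,"az":0,"hand":100},
    {"x":-0.0095,"y":0,"z":0.003,"ax":0,"ay":0,"az":0,"hand":100}
  ]
}}

```text
t: 4.0
tool_pos: [0.4945, 0.0706, 0.2102]
orientation: [-0.011, 2.792, 0.004]
force: [-0.1, -0.2, -0.8]
opening: 0.0929
gripper_force: 0.1
```

Emit:
{"fn": "carry_out", "kwargs": {
  "targets": [
    {"x":-0.0005,"y":0,"z":0,"ax":0,"ay":0,"az":0,"hand":100},
    {"x":-0.001,"y":0,"z":0,"ax":0,"ay":0,"az":0,"hand":100},
    {"x":-0.0015,"y":0,"z":0.0005,"ax":0,"ay":0,"az":0,"hand":100},
    {"x":-0.0015,"y":0,"z":0.0005,"ax":0,"ay":0,"az":0,"hand":100}
  ]
}}

```text
t: 4.5
tool_pos: [0.4961, 0.0706, 0.2103]
orientation: [-0.011, 2.792, 0.004]
force: [-1.2, 0.9, 0.5]
opening: 0.093
gripper_force: 0.5
```

Run:
```python
from h import *
now(); trunk()
```

```text
t 4.5 tip [0.5598 0.0713 0.0356] F [-1.2  0.9  0.5] open 0.093
scene 501 mid [0.583  0.0711] slope -0.0087 y [-0.0583  0.2008] x [0.5665 0.5981]
```

Emit:
{"fn": "carry_out", "kwargs": {
  "targets": [
    {"x":-0.0005,"y":0,"z":0,"ax":0,"ay":0,"az":0,"hand":100},
    {"x":-0.001,"y":0,"z":0,"ax":0,"ay":0,"az":0,"hand":100},
    {"x":-0.001,"y":0,"z":0,"ax":0,"ay":0,"az":0,"hand":100}
  ]
}}

```text
t: 4.92
tool_pos: [0.4969, 0.0706, 0.2106]
orientation: [-0.011, 2.792, 0.004]
force: [-0.8, 0.5, -0.4]
opening: 0.0929
gripper_force: 0.3
```

Emit:
{"fn": "carry_out", "kwargs": {
  "targets": [
    {"x":-0.0005,"y":0,"z":0,"ax":0,"ay":0,"az":0,"hand":100},
    {"x":-0.001,"y":0,"z":0.0005,"ax":0,"ay":0,"az":0,"hand":100},
    {"x":-0.001,"y":0,"z":0.0005,"ax":0,"ay":0,"az":0,"hand":100}
  ]
}}

```text
t: 5.3
tool_pos: [0.4981, 0.0706, 0.2105]
orientation: [-0.011, 2.792, 0.004]
force: [-1.7, -0.7, 0.5]
opening: 0.0925
gripper_force: 0.7
```

Emit:
{"fn": "carry_out", "kwargs": {
  "targets": [
    {"x":-0.0005,"y":0,"z":0,"ax":0,"ay":0,"az":0,"hand":100},
    {"x":-0.001,"y":0,"z":0.0005,"ax":0,"ay":0,"az":0,"hand":100},
    {"x":-0.001,"y":0,"z":0.0005,"ax":0,"ay":0,"az":0,"hand":100}
  ]
}}

```text
t: 5.68
tool_pos: [0.4988, 0.0706, 0.2102]
orientation: [-0.011, 2.794, 0.004]
force: [-6.8, -0.1, 5.9]
opening: 0.0935
gripper_force: 3.8
```

Emit:
{"fn": "carry_out", "kwargs": {
  "targets": [
    {"x":-0.0005,"y":0,"z":0,"ax":0,"ay":0,"az":0,"hand":100},
    {"x":-0.001,"y":0,"z":0.0,"ax":0,"ay":0,"az":0,"hand":100},
    {"x":-0.001,"y":0,"z":0.0,"ax":0,"ay":0,"az":0,"hand":100}
  ]
}}

```text
t: 6.05
tool_pos: [0.4992, 0.0706, 0.2102]
orientation: [-0.011, 2.795, 0.004]
force: [-12.9, -0.3, 7.6]
opening: 0.0931
gripper_force: 6.3
```

Emit:
{"fn": "carry_out", "kwargs": {
  "newtons": 10,
  "targets": [
    {"x":0.019,"y":0,"z":-0.007,"ax":0,"ay":0,"az":0,"hand":100},
    {"x":0.0,"y":0,"z":-0.06,"ax":0,"ay":0,"az":0,"hand":50},
    {"x":-0.01,"y":0.03,"z":-0.087,"ax":0,"ay":0,"az":0,"hand":0},
    {"x":-0.03,"y":0.085,"z":-0.08,"ax":0,"ay":0,"az":0,"hand":0},
    {"x":-0.05,"y":0.135,"z":-0.072,"ax":0,"ay":0,"az":0,"hand":0},
    {"x":-0.05,"y":0.176,"z":-0.072,"ax":0,"ay":0,"az":0,"hand":0},
    {"x":-0.05,"y":0.176,"z":-0.072,"ax":0,"ay":0,"az":0,"hand":0},
    {"x":-0.05,"y":0.176,"z":-0.072,"ax":0,"ay":0,"az":0,"hand":0}
  ]
}}

```text
t: 7.05
tool_pos: [0.5209, 0.2465, 0.2954]
orientation: [-0.012, 2.792, 0.003]
force: [1.1, -0.1, -1.0]
opening: 0.0276
gripper_force: 0.0
```

Run:
```python
from h import *
now(); im=trunk(); rel((.585,.247,.036))
cv2.imwrite('pics/c2.png',cv2.resize(im[170:300,190:430],None,fx=3.3,fy=3.3,interpolation=cv2.INTER_CUBIC))
```

```text
t 7.05 tip [0.5846 0.2472 0.1207] F [ 1.1 -0.1 -1. ] open 0.0276
scene 357 mid [0.5848 0.0456] slope -0.0003 y [-0.0587  0.15  ] x [0.5709 0.5992]
scene 37 mid [0.5871 0.176 ] slope -0.5924 y [0.157  0.1883] x [0.5752 0.5957]
rel [0.0286 0.0004 0.0797] [ 0.0008  0.0002 -0.0007]
```

View pics/c2.png

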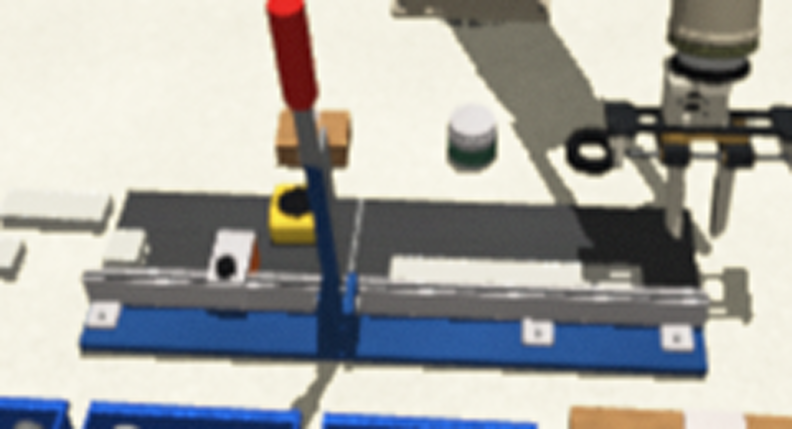

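The trunking lies along the fence from (390,268) to (640,285), with shadow at its tail. The fingers are above the infeed end, still closing. Next I'll finish closing and descend.

Emit:
{"fn": "carry_out", "kwargs": {
  "targets": [
    {"x":0,"y":0.002,"z":0,"ax":0,"ay":0,"az":0,"hand":0},
    {"x":0.007,"y":0.002,"z":0.02,"ax":0,"ay":0,"az":0,"hand":0},
    {"x":0.014,"y":0.002,"z":0.04,"ax":0,"ay":0,"az":0,"hand":0},
    {"x":0.0215,"y":0.002,"z":0.06,"ax":0,"ay":0,"az":0,"hand":0},
    {"x":0.0285,"y":0.002,"z":0.079,"ax":0,"ay":0,"az":0,"hand":0},
    {"x":0.0285,"y":0.002,"z":0.079,"ax":0,"ay":0,"az":0,"hand":0},
    {"x":0.0285,"y":0.002,"z":0.079,"ax":0,"ay":0,"az":0,"hand":0}
  ]
}}

```text
t: 7.98
tool_pos: [0.5218, 0.2485, 0.2127]
orientation: [-0.01, 2.791, 0.004]
force: [1.1, -0.6, 1.0]
opening: 0.0006
gripper_force: 0.0
```

Run:
```python
from h import *
now(); rel((.585,.247,.036)); rel((.5855,.22,.036)); rel((.5865,.085,.036)); trunk('side'); trunk('scene')
```

```text
t 7.975 tip [0.5856 0.2493 0.038 ] F [ 1.1 -0.6  1. ] open 0.0006
rel [ 0.001  -0.002   0.0017] [ 0.0014  0.0016 -0.0013]
rel [ 0.0007 -0.029   0.0017] [ 0.0014  0.0016 -0.0013]
rel [ 0.0006 -0.164   0.0015] [ 0.0014  0.0016 -0.0013]
side 355 mid [0.5864 0.0519] slope 0.0277 y [-0.0591  0.2021] x [0.5696 0.6013]
scene 427 mid [0.5849 0.0651] slope -0.0008 y [-0.0583  0.2009] x [0.5699 0.5987]
```

Emit:
{"fn": "carry_out", "kwargs": {
  "targets": [
    {"x":0,"y":-0.015,"z":0.001,"ax":0,"ay":0,"az":0,"hand":0},
    {"x":0,"y":-0.027,"z":0.001,"ax":0,"ay":0,"az":0,"hand":0},
    {"x":0,"y":-0.035,"z":0.001,"ax":0,"ay":0,"az":0,"hand":0},
    {"x":0,"y":-0.045,"z":0.001,"ax":0,"ay":0,"az":0,"hand":0},
    {"x":0,"y":-0.055,"z":0.001,"ax":0,"ay":0,"az":0,"hand":0},
    {"x":0,"y":-0.065,"z":0.001,"ax":0,"ay":0,"az":0,"hand":0},
    {"x":0,"y":-0.075,"z":0.001,"ax":0,"ay":0,"az":0,"hand":0},
    {"x":0,"y":-0.08,"z":0.001,"ax":0,"ay":0,"az":0,"hand":0}
  ]
}}

```text
t: 9.07
tool_pos: [0.5223, 0.1681, 0.2107]
orientation: [-0.01, 2.792, 0.004]
force: [-1.4, 2.1, 1.4]
opening: 0.0004
gripper_force: 1.0
```

Run:
```python
from h import *
now(); trunk('side'); trunk('scene')
```

```text
t 9.075 tip [0.586  0.1689 0.0359] F [-1.4  2.1  1.4] open 0.0004
side 335 mid [ 0.5869 -0.0053] slope 0.0525 y [-0.1055  0.1435] x [0.5695 0.6009]
scene 407 mid [0.5855 0.0162] slope 0.0305 y [-0.1063  0.1505] x [0.5708 0.5988]
```

```bash
cat >> h.py <<'E'
def edge(n='side'):
    p=camera_params(n); im,d=read_camera(n); P=pts(p,d); X,Y,Z=P[...,0],P[...,1],P[...,2]
    t=(abs(Z-.049)<.0035)&(im.min(2)>90)&(Y>-.23)&(Y<.24)&(X>.54)&(X<.602)&~((Y>-.215)&(Y<-.2))
    if n=='side': t=(Z>.029)&(Z<.045)&(im.min(2)>60)&(Y>-.2)&(Y<.24)&(X>.54)&(X<.59)
    q=P[t]; o=[]
    for y in np.arange(-.2,.22,.03):
        k=abs(q[:,1]-y)<.015
        if k.sum()>5: o.append((round(y,3),round(float(np.percentile(q[k,0],50 if n=='side' else 3)),4)))
    print(n,o); return im
E
python3 - <<'E'
from h import *
edge('side'); edge('scene')
E
```

```text
side [(np.float64(-0.11), 0.5702), (np.float64(-0.08), 0.5705), (np.float64(-0.05), 0.5697), (np.float64(-0.02), 0.5696), (np.float64(0.01), 0.57), (np.float64(0.04), 0.5698), (np.float64(0.07), 0.57), (np.float64(0.1), 0.5686), (np.float64(0.13), 0.5695), (np.float64(0.16), 0.5709)]
scene [(np.float64(-0.11), 0.5727), (np.float64(-0.08), 0.5721), (np.float64(-0.05), 0.5721), (np.float64(-0.02), 0.574), (np.float64(0.01), 0.5718), (np.float64(0.04), 0.5717), (np.float64(0.07), 0.5737), (np.float64(0.1), 0.5712), (np.float64(0.13), 0.5703), (np.float64(0.16), 0.573)]
```

The front edge is parallel to the fence, so the piece is staying flush. Continuing the feed.

Emit:
{"fn": "carry_out", "kwargs": {
  "targets": [
    {"x":0,"y":-0.01,"z":0,"ax":0,"ay":0,"az":0,"hand":0},
    {"x":0,"y":-0.02,"z":0,"ax":0,"ay":0,"az":0,"hand":0},
    {"x":0,"y":-0.031,"z":0,"ax":0,"ay":0,"az":0,"hand":0},
    {"x":0,"y":-0.043,"z":0,"ax":0,"ay":0,"az":0,"hand":0},
    {"x":0,"y":-0.055,"z":0,"ax":0,"ay":0,"az":0,"hand":0},
    {"x":0,"y":-0.066,"z":0,"ax":0,"ay":0,"az":0,"hand":0},
    {"x":0,"y":-0.075,"z":0,"ax":0,"ay":0,"az":0,"hand":0},
    {"x":0,"y":-0.08,"z":0,"ax":0,"ay":0,"az":0,"hand":0}
  ]
}}

```text
t: 10.28
tool_pos: [0.5229, 0.0882, 0.2106]
orientation: [-0.01, 2.792, 0.004]
force: [-0.6, 2.1, 1.1]
opening: 0.0003
gripper_force: 1.1
```

Run:
```python
from h import *
now(); trunk('side'); trunk('scene'); edge('side')
```

```text
t 10.275 tip [0.5866 0.0889 0.0358] F [-0.6  2.1  1.1] open 0.0003
side 356 mid [ 0.5868 -0.0879] slope 0.0499 y [-0.1866  0.0526] x [0.5702 0.6017]
scene 265 mid [ 0.5858 -0.0251] slope 0.0408 y [-0.109   0.0722] x [0.5712 0.5995]
scene 96 mid [ 0.586  -0.1595] slope 0.062 y [-0.1862 -0.133 ] x [0.5721 0.6006]
side [(np.float64(-0.17), 0.5711), (np.float64(-0.14), 0.5706), (np.float64(-0.11), 0.5697), (np.float64(-0.08), 0.5696), (np.float64(-0.05), 0.5696), (np.float64(-0.02), 0.5688), (np.float64(0.01), 0.5701), (np.float64(0.04), 0.5694), (np.float64(0.07), 0.5703)]
```

Emit:
{"fn": "carry_out", "kwargs": {
  "targets": [
    {"x":0,"y":-0.003,"z":0,"ax":0,"ay":0,"az":0,"hand":0},
    {"x":0,"y":-0.006,"z":0,"ax":0,"ay":0,"az":0,"hand":0},
    {"x":0,"y":-0.008,"z":0,"ax":0,"ay":0,"az":0,"hand":0},
    {"x":0,"y":-0.0095,"z":0,"ax":0,"ay":0,"az":0,"hand":0},
    {"x":0,"y":-0.0105,"z":0,"ax":0,"ay":0,"az":0,"hand":0},
    {"x":0,"y":-0.0105,"z":0,"ax":0,"ay":0,"az":0,"hand":0}
  ]
}}

```text
t: 11.18
tool_pos: [0.523, 0.0782, 0.2105]
orientation: [-0.01, 2.792, 0.004]
force: [-0.3, -0.2, -1.2]
opening: 0.0005
gripper_force: 0.1
```

Emit:
{"fn": "carry_out", "kwargs": {
  "targets": [
    {"x":0,"y":-0.0005,"z":0,"ax":0,"ay":0,"az":0,"hand":0},
    {"x":0,"y":-0.001,"z":0,"ax":0,"ay":0,"az":0,"hand":0},
    {"x":0,"y":-0.001,"z":0,"ax":0,"ay":0,"az":0,"hand":0}
  ]
}}

```text
t: 11.55
tool_pos: [0.523, 0.0773, 0.2105]
orientation: [-0.011, 2.792, 0.004]
force: [0.3, 0.9, 0.1]
opening: 0.0006
gripper_force: 0.3
```

Emit:
{"fn": "carry_out", "kwargs": {
  "targets": [
    {"x":0,"y":-0.0005,"z":0,"ax":0,"ay":0,"az":0,"hand":0},
    {"x":0,"y":-0.001,"z":0,"ax":0,"ay":0,"az":0,"hand":0},
    {"x":0,"y":-0.001,"z":0,"ax":0,"ay":0,"az":0,"hand":0}
  ]
}}

```text
t: 11.92
tool_pos: [0.523, 0.0762, 0.2106]
orientation: [-0.011, 2.792, 0.004]
force: [-0.4, 0.4, 0.3]
opening: 0.0006
gripper_force: 0.3
```

Emit:
{"fn": "carry_out", "kwargs": {
  "targets": [
    {"x":0,"y":-0.0005,"z":0,"ax":0,"ay":0,"az":0,"hand":0},
    {"x":0,"y":-0.001,"z":0,"ax":0,"ay":0,"az":0,"hand":0},
    {"x":0,"y":-0.001,"z":0,"ax":0,"ay":0,"az":0,"hand":0}
  ]
}}

```text
t: 12.3
tool_pos: [0.523, 0.0753, 0.2105]
orientation: [-0.011, 2.792, 0.004]
force: [-0.4, 1.1, -0.3]
opening: 0.0005
gripper_force: 0.3
```

Emit:
{"fn": "carry_out", "kwargs": {
  "targets": [
    {"x":0,"y":-0.0005,"z":0,"ax":0,"ay":0,"az":0,"hand":0},
    {"x":0,"y":-0.001,"z":0,"ax":0,"ay":0,"az":0,"hand":0},
    {"x":0,"y":-0.001,"z":0,"ax":0,"ay":0,"az":0,"hand":0}
  ]
}}

```text
t: 12.68
tool_pos: [0.523, 0.0742, 0.2105]
orientation: [-0.011, 2.792, 0.004]
force: [-0.3, 1.1, -0.2]
opening: 0.0006
gripper_force: 0.3
```

Emit:
{"fn": "carry_out", "kwargs": {
  "targets": [
    {"x":0,"y":-0.0005,"z":0,"ax":0,"ay":0,"az":0,"hand":0},
    {"x":0,"y":-0.001,"z":0,"ax":0,"ay":0,"az":0,"hand":0},
    {"x":0,"y":-0.001,"z":0,"ax":0,"ay":0,"az":0,"hand":0}
  ]
}}

```text
t: 13.05
tool_pos: [0.523, 0.0732, 0.2105]
orientation: [-0.011, 2.792, 0.004]
force: [-0.5, 0.1, 0.8]
opening: 0.0004
gripper_force: 0.3
```

Run:
```python
from h import *
now(); trunk('side'); im=trunk('scene'); edge('side')
for n in ('scene','side'):
    p=camera_params(n);im,d=read_camera(n);P=pts(p,d);X,Y,Z=P[...,0],P[...,1],P[...,2];b,g,r=[im[...,i].astype(int) for i in range(3)]
    q=P[(X>.55)&(X<.62)&(Y>-.24)&(Y<-.15)&(Z>.03)&(Z<.07)&(r-b>60)&(r-g>35)]; print(n,'orange',len(q),np.percentile(q,[2,50,98],axis=0).round(4) if len(q) else '')
```

```text
t 13.05 tip [0.5867 0.074  0.0358] F [-0.5  0.1  0.8] open 0.0004
side 346 mid [ 0.5871 -0.0944] slope 0.0495 y [-0.1971  0.0421] x [0.5706 0.6015]
scene 249 mid [ 0.5859 -0.0307] slope 0.0282 y [-0.109   0.0587] x [0.5709 0.5994]
scene 116 mid [ 0.5859 -0.1664] slope 0.048 y [-0.2004 -0.1333] x [0.5719 0.5993]
side [(np.float64(-0.2), 0.5698), (np.float64(-0.17), 0.5711), (np.float64(-0.14), 0.5703), (np.float64(-0.11), 0.5706), (np.float64(-0.08), 0.5703), (np.float64(-0.05), 0.5699), (np.float64(-0.02), 0.5696), (np.float64(0.01), 0.5704), (np.float64(0.04), 0.5691), (np.float64(0.07), 0.5734)]
scene orange 7 [[ 0.5731 -0.2039  0.0511]
 [ 0.5877 -0.2028  0.0564]
 [ 0.5954 -0.2024  0.0595]]
side orange 41 [[ 0.5637 -0.213   0.0314]
 [ 0.5685 -0.2105  0.0428]
 [ 0.5912 -0.2043  0.0625]]
```

Emit:
{"fn": "carry_out", "kwargs": {
  "targets": [
    {"x":0,"y":-0.0005,"z":0,"ax":0,"ay":0,"az":0,"hand":0},
    {"x":0,"y":-0.001,"z":0,"ax":0,"ay":0,"az":0,"hand":0},
    {"x":0,"y":-0.001,"z":0,"ax":0,"ay":0,"az":0,"hand":0}
  ]
}}

```text
t: 13.68
tool_pos: [0.523, 0.0723, 0.2106]
orientation: [-0.011, 2.792, 0.004]
force: [-0.1, 0.4, 0.2]
opening: 0.0007
gripper_force: 0.4
```

Emit:
{"fn": "carry_out", "kwargs": {
  "targets": [
    {"x":0,"y":-0.0005,"z":0,"ax":0,"ay":0,"az":0,"hand":0},
    {"x":0,"y":-0.001,"z":0,"ax":0,"ay":0,"az":0,"hand":0},
    {"x":0,"y":-0.001,"z":0,"ax":0,"ay":0,"az":0,"hand":0}
  ]
}}

```text
t: 14.05
tool_pos: [0.523, 0.0713, 0.2105]
orientation: [-0.011, 2.792, 0.004]
force: [-0.2, 1.5, -0.0]
opening: 0.0001
gripper_force: 0.6
```

Emit:
{"fn": "carry_out", "kwargs": {
  "targets": [
    {"x":0,"y":-0.0005,"z":0,"ax":0,"ay":0,"az":0,"hand":0},
    {"x":0,"y":-0.001,"z":0,"ax":0,"ay":0,"az":0,"hand":0},
    {"x":0,"y":-0.001,"z":0,"ax":0,"ay":0,"az":0,"hand":0}
  ]
}}

```text
t: 14.42
tool_pos: [0.523, 0.0709, 0.2105]
orientation: [-0.011, 2.792, 0.006]
force: [-0.7, 6.5, 0.4]
opening: 0.0006
gripper_force: 3.3
```

Emit:
{"fn": "carry_out", "kwargs": {
  "targets": [
    {"x":0,"y":-0.0005,"z":0,"ax":0,"ay":0,"az":0,"hand":0},
    {"x":0,"y":-0.0005,"z":0,"ax":0,"ay":0,"az":0,"hand":0}
  ]
}}

```text
t: 14.68
tool_pos: [0.523, 0.0707, 0.2106]
orientation: [-0.011, 2.792, 0.006]
force: [0.7, 8.6, -0.0]
opening: 0.0001
gripper_force: 4.5
```

Contact with the stop at 8.6 N. I'll retreat and press once more gently against the fence near the middle.

Emit:
{"fn": "carry_out", "kwargs": {
  "targets": [
    {"x":0,"y":0.02,"z":0,"ax":0,"ay":0,"az":0,"hand":0},
    {"x":-0.018,"y":0.02,"z":-0.05,"ax":0,"ay":0,"az":0,"hand":0},
    {"x":-0.029,"y":0.02,"z":-0.08,"ax":0,"ay":0,"az":0,"hand":0},
    {"x":0.015,"y":0.02,"z":-0.096,"ax":0,"ay":0,"az":0,"hand":0},
    {"x":0.015,"y":-0.03,"z":-0.096,"ax":0,"ay":0,"az":0,"hand":0},
    {"x":0.015,"y":-0.08,"z":-0.096,"ax":0,"ay":0,"az":0,"hand":0},
    {"x":0.015,"y":-0.12,"z":-0.096,"ax":0,"ay":0,"az":0,"hand":0},
    {"x":0.015,"y":-0.12,"z":-0.096,"ax":0,"ay":0,"az":0,"hand":0}
  ]
}}

```text
t: 15.68
tool_pos: [0.4769, -0.0532, 0.2957]
orientation: [-0.005, 2.792, 0.002]
force: [-0.5, 0.0, -0.5]
opening: 0.0009
gripper_force: 0.0
```

Run:
```python
from h import *
now(); rel((.545,-.05,.036)); rel((.559,-.05,.036)); edge('side'); trunk('scene')
```

```text
t 15.675 tip [ 0.5407 -0.0529  0.121 ] F [-0.5  0.  -0.5] open 0.0009
rel [0.0249 0.0026 0.0813] [-0.001   0.001  -0.0042]
rel [0.0118 0.0026 0.0861] [-0.001   0.001  -0.0042]
side [(np.float64(-0.2), 0.5712), (np.float64(-0.17), 0.5709), (np.float64(-0.14), 0.5708), (np.float64(-0.11), 0.5703), (np.float64(-0.08), 0.5704), (np.float64(-0.05), 0.5705), (np.float64(-0.02), 0.5699), (np.float64(0.01), 0.5702), (np.float64(0.04), 0.5694)]
scene 293 mid [ 0.5848 -0.0232] slope 1e-04 y [-0.1089  0.0553] x [0.5703 0.5987]
scene 115 mid [ 0.5859 -0.1669] slope 0.0519 y [-0.2029 -0.1336] x [0.5722 0.6005]
```

Emit:
{"fn": "carry_out", "kwargs": {
  "targets": [
    {"x":0.01,"y":-0.007,"z":0.04,"ax":0,"ay":0,"az":0,"hand":0},
    {"x":0.025,"y":-0.007,"z":0.08,"ax":0,"ay":0,"az":0,"hand":0},
    {"x":0.025,"y":-0.007,"z":0.08,"ax":0,"ay":0,"az":0,"hand":0},
    {"x":0.018,"y":-0.007,"z":0.083,"ax":0,"ay":0,"az":0,"hand":0},
    {"x":0.012,"y":-0.007,"z":0.085,"ax":0,"ay":0,"az":0,"hand":0},
    {"x":0.01,"y":-0.007,"z":0.086,"ax":0,"ay":0,"az":0,"hand":0},
    {"x":0.009,"y":-0.007,"z":0.086,"ax":0,"ay":0,"az":0,"hand":0},
    {"x":0.009,"y":-0.007,"z":0.086,"ax":0,"ay":0,"az":0,"hand":0}
  ]
}}

```text
t: 16.77
tool_pos: [0.4982, -0.0575, 0.2118]
orientation: [-0.011, 2.792, 0.004]
force: [0.6, -0.2, -0.7]
opening: 0.0005
gripper_force: 0.0
```

Emit:
{"fn": "carry_out", "kwargs": {
  "targets": [
    {"x":-0.0005,"y":0,"z":0,"ax":0,"ay":0,"az":0,"hand":0},
    {"x":-0.001,"y":0,"z":0,"ax":0,"ay":0,"az":0,"hand":0},
    {"x":-0.001,"y":0,"z":0,"ax":0,"ay":0,"az":0,"hand":0}
  ]
}}

```text
t: 17.15
tool_pos: [0.4989, -0.0575, 0.2118]
orientation: [-0.011, 2.792, 0.004]
force: [-0.6, -0.3, -0.7]
opening: 0.0003
gripper_force: 0.2
```

Run:
```python
from h import *
now()
```

```text
t 17.15 tip [ 0.5626 -0.0567  0.037 ] F [-0.6 -0.3 -0.7] open 0.0003
```

Emit:
{"fn": "carry_out", "kwargs": {
  "targets": [
    {"x":-0.0005,"y":0,"z":0,"ax":0,"ay":0,"az":0,"hand":0},
    {"x":-0.001,"y":0,"z":0,"ax":0,"ay":0,"az":0,"hand":0},
    {"x":-0.001,"y":0,"z":0,"ax":0,"ay":0,"az":0,"hand":0}
  ]
}}

```text
t: 17.52
tool_pos: [0.4995, -0.0574, 0.2118]
orientation: [-0.011, 2.794, 0.004]
force: [-5.8, -0.7, 1.0]
opening: 0.0005
gripper_force: 2.6
```

Emit:
{"fn": "carry_out", "kwargs": {
  "targets": [
    {"x":-0.0005,"y":0,"z":0,"ax":0,"ay":0,"az":0,"hand":0},
    {"x":-0.001,"y":0,"z":0,"ax":0,"ay":0,"az":0,"hand":0},
    {"x":-0.001,"y":0,"z":0,"ax":0,"ay":0,"az":0,"hand":0}
  ]
}}

```text
t: 17.9
tool_pos: [0.5, -0.0574, 0.2118]
orientation: [-0.011, 2.795, 0.004]
force: [-9.1, -1.9, 3.8]
opening: 0.0006
gripper_force: 4.9
```

Emit:
{"fn": "carry_out", "kwargs": {
  "targets": [
    {"x":0.01,"y":0,"z":-0.0035,"ax":0,"ay":0,"az":0,"hand":0},
    {"x":0.028,"y":0,"z":-0.01,"ax":0,"ay":0,"az":0,"hand":0},
    {"x":0.01,"y":0,"z":-0.06,"ax":0,"ay":0,"az":0,"hand":0},
    {"x":-0.01,"y":0,"z":-0.115,"ax":0,"ay":0,"az":0,"hand":0},
    {"x":0.0,"y":0.05,"z":-0.15,"ax":0,"ay":0,"az":0,"hand":0},
    {"x":0.0,"y":0.11,"z":-0.17,"ax":0,"ay":0,"az":0,"hand":0},
    {"x":0.0,"y":0.17,"z":-0.17,"ax":0,"ay":0,"az":0,"hand":0},
    {"x":0.0,"y":0.17,"z":-0.17,"ax":0,"ay":0,"az":0,"hand":0}
  ]
}}

```text
t: 18.9
tool_pos: [0.4404, 0.1162, 0.3734]
orientation: [-0.021, 2.79, 0.008]
force: [0.5, 0.2, -0.3]
opening: 0.0004
gripper_force: 0.0
```

Run:
```python
from h import *
now(); im2=edge('side'); im=trunk('scene')
for n in ('scene','side'):
    p=camera_params(n);i2,d=read_camera(n);P=pts(p,d);X,Y,Z=P[...,0],P[...,1],P[...,2];b,g,r=[i2[...,i].astype(int) for i in range(3)]
    q=P[(X>.55)&(X<.62)&(Y>-.24)&(Y<-.15)&(Z>.03)&(Z<.07)&(r-b>60)&(r-g>35)]; print(n,'orange',len(q),np.percentile(q,[2,50,98],axis=0).round(4) if len(q) else '')
a=cv2.resize(im[190:290,190:430],None,fx=3.3,fy=3.3,interpolation=cv2.INTER_CUBIC)
b=cv2.resize(im2[200:340,220:430],(792,260*2-250),interpolation=cv2.INTER_CUBIC)
cv2.imwrite('pics/c3.png',np.vstack([a,b]))
```

```text
t 18.9 tip [0.5045 0.1178 0.1988] F [ 0.5  0.2 -0.3] open 0.0004
side [(np.float64(-0.2), 0.5704), (np.float64(-0.17), 0.5706), (np.float64(-0.14), 0.5708), (np.float64(-0.11), 0.5707), (np.float64(-0.08), 0.5698), (np.float64(-0.05), 0.5696), (np.float64(-0.02), 0.5699), (np.float64(0.01), 0.5692), (np.float64(0.04), 0.5698)]
scene 292 mid [ 0.5847 -0.0244] slope -0.0078 y [-0.1094  0.0553] x [0.5705 0.5986]
scene 126 mid [ 0.5862 -0.1672] slope -0.003 y [-0.2037 -0.1327] x [0.5714 0.6002]
scene orange 3 [[ 0.5737 -0.2032  0.054 ]
 [ 0.5754 -0.2032  0.0571]
 [ 0.5895 -0.2032  0.0605]]
side orange 41 [[ 0.5639 -0.2129  0.0309]
 [ 0.5696 -0.2104  0.0453]
 [ 0.5893 -0.205   0.0686]]
```

View pics/c3.png

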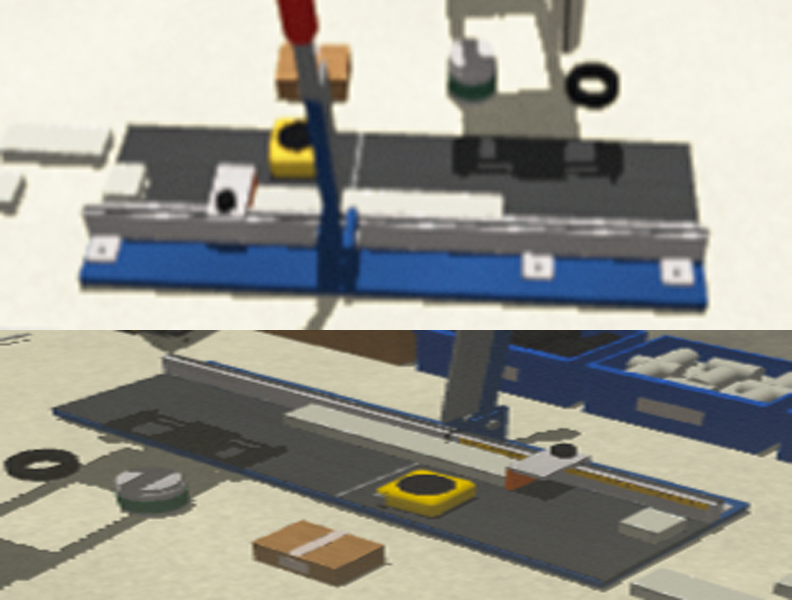

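The trunking lies along the fence and butts against the orange plate (crop (255,190); lower view (510,475)). The stop, tape measure and offcut are where they were. Handing in.

```bash
python3 -c "
from plant import robot
print(robot.close_job())"
```

```text
the job is handed in; nothing more can be done
None
```

The trunking now lies flat against the fence with its leading end butted against the orange stop. The final images show the stop, tape measure and offcut unmoved; pushes stayed near 15 N or less, the arm kept clear of the lever, and I handed the job in at about 19 s.

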